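# Assemble the round and the square camera head

## Task

Put together the two camera heads on their jigs, the round one first: stand the round core in the round housing, lens barrel up, and lay the round bezel centred over it on the housing's rim; only then do the same with the square core and the square bezel at the square housing, lined up with its sides. Set every part down gently, do not drop it, and leave the bin, the pliers and the organiser where they are.

Things in the scene. Friction and masses are not known exactly. Their poses are not given: they have to be found in the camera images.
- round_housing: TARGET, fixed: white round camera housing, an open cup, 78 mm outside diameter, 70 mm inside, on a dark steel square jig plate 100 x 100 x 10 mm. Origin: centre of the plate's underside, on the bench, z up. Cup floor 15 mm above the origin, rim 50 mm above it. The cup is on the z axis.
- square_housing: TARGET, fixed: white square camera housing, an open box, 78 x 78 mm outside, 70 x 70 mm inside, sides along its x and y, on the same kind of jig plate 100 x 100 x 10 mm. Origin: centre of the plate's underside, on the bench, z up. Box floor 15 mm above the origin, rim 50 mm above it.
- round_core: loose: round camera core, about 0.22 kg, standing upright: aluminium heat sink with radial fins, 52 mm diameter, from 0 to 30 mm height, and on it a black round lens barrel, 24 mm diameter, from 30 to 75 mm height (grip it there). Origin: centre of the underside, z up the barrel.
- square_core: loose: square camera core, about 0.22 kg, standing upright: aluminium heat sink of square plates, 50 x 50 mm, from 0 to 30 mm height, and on it a black square lens barrel, 24 x 24 mm, from 30 to 75 mm height (grip it there). Sides along its x and y; all four sides alike. Origin: centre of the underside, z up the barrel.
- round_bezel: loose: round grey bezel, about 0.07 kg, lying flange down: flange of 84 mm diameter, 6 mm thick, with a round collar on it, 52 mm outside diameter, from 6 to 34 mm height (grip it there). A round bore of 40 mm diameter goes right through and passes over the round barrel. Origin: centre of the underside, z up.
- square_bezel: loose: square grey bezel, about 0.07 kg, lying flange down: flange 84 x 84 mm, 6 mm thick, with a square collar on it, 52 x 52 mm outside, from 6 to 34 mm height (grip it there). A square bore 40 x 40 mm goes right through and passes over the square barrel. Sides along its x and y; all four sides alike. Origin: centre of the underside, z up.
- bin: bystander, loose: open blue plastic parts bin, 150 x 100 x 60 mm, at the left of the work. Origin: centre of its underside.
- pliers: bystander, loose: pliers with yellow handles, lying flat along their x, handles to -x, 156 mm long, 12 mm high, at the right of the work. Origin: under the pivot.
- organiser: bystander, loose: clear plastic organiser box, 90 (x) x 240 (y) x 45 mm, lid on, beyond the work. Origin: centre of its underside.
Not all that is in view belongs to the job. What is shaped like the round_bezel but green is not meant. What is shaped like the square_core but green is not meant.

How it is judged:
On the way, in this order (a step that is already met when the one before it is completed fails the run):
1. the round core stands on the floor of the round housing, let go (z of round_core in the frame of round_housing between 0.012 and 0.019 m and horizontal distance between round_core and round_housing below 0.0105 m and angle between round_core's own z axis and vertical below 0.1 rad and contact force between the fingers and round_core below 0.5 N and linear speed of round_core below 0.03 m/s), for 0.2 s.
2. the round bezel lies on the rim of the round housing over its core, let go (z of round_core in the frame of round_housing between 0.012 and 0.019 m and horizontal distance between round_core and round_housing below 0.0105 m and angle between round_core's own z axis and vertical below 0.1 rad and z of round_bezel in the frame of round_housing between 0.046 and 0.054 m and horizontal distance between round_bezel and round_housing below 0.012 m and angle between round_bezel's own z axis and vertical below 0.08 rad and contact force between the fingers and round_bezel below 0.5 N and linear speed of round_bezel below 0.03 m/s), for 0.2 s.
3. the square core stands on the floor of the square housing, let go (z of square_core in the frame of square_housing between 0.012 and 0.019 m and horizontal distance between square_core and square_housing below 0.0135 m and angle between square_core's own z axis and vertical below 0.1 rad and (angle between the x axis of square_core and the x axis of square_housing, either way round below 0.25 rad or angle between the x axis of square_core and the y axis of square_housing, either way round below 0.25 rad) and contact force between the fingers and square_core below 0.5 N and linear speed of square_core below 0.03 m/s), for 0.2 s.
4. the square bezel lies on the rim of the square housing over its core, let go (z of square_core in the frame of square_housing between 0.012 and 0.019 m and horizontal distance between square_core and square_housing below 0.0135 m and angle between square_core's own z axis and vertical below 0.1 rad and (angle between the x axis of square_core and the x axis of square_housing, either way round below 0.25 rad or angle between the x axis of square_core and the y axis of square_housing, either way round below 0.25 rad) and z of square_bezel in the frame of square_housing between 0.046 and 0.054 m and horizontal distance between square_bezel and square_housing below 0.012 m and angle between square_bezel's own z axis and vertical below 0.08 rad and (angle between the x axis of square_bezel and the x axis of square_housing, either way round below 0.2 rad or angle between the x axis of square_bezel and the y axis of square_housing, either way round below 0.2 rad) and contact force between the fingers and square_bezel below 0.5 N and linear speed of square_bezel below 0.03 m/s), for 0.2 s.
At the end, for the whole second after the job is handed in: Cores upright (0.1 rad) on their own housing's floor, within 10.5 mm (round) or 13.5 mm (square) of its axis; bezels flat (0.08 rad) on its rim (within 4 mm in height), within 12 mm of its axis; square core lined up within 0.25 rad, square bezel within 0.2 rad, any side forward; all at rest (z of round_core in the frame of round_housing between 0.012 and 0.019 m and horizontal distance between round_core and round_housing below 0.0105 m and angle between each of round_core, square_core's own z axis and vertical below 0.1 rad and z of round_bezel in the frame of round_housing between 0.046 and 0.054 m and horizontal distance between round_bezel and round_housing below 0.012 m and angle between each of round_bezel, square_bezel's own z axis and vertical below 0.08 rad and z of square_core in the frame of square_housing between 0.012 and 0.019 m and horizontal distance between square_core and square_housing below 0.0135 m and (angle between the x axis of square_core and the x axis of square_housing, either way round below 0.25 rad or angle between the x axis of square_core and the y axis of square_housing, either way round below 0.25 rad) and z of square_bezel in the frame of square_housing between 0.046 and 0.054 m and horizontal distance between square_bezel and square_housing below 0.012 m and (angle between the x axis of square_bezel and the x axis of square_housing, either way round below 0.2 rad or angle between the x axis of square_bezel and the y axis of square_housing, either way round below 0.2 rad) and linear speed of each of round_core, round_bezel, square_core, square_bezel below 0.02 m/s); the robot touches nothing.
It fails at once if the bin, the pliers or the organiser is pushed more than 25 mm (distance of any of bin, pliers, organiser from where it was at the start of the episode above 0.025 m).
It fails at once if a core is dropped: let go 20 mm or more above its seat in its housing ((contact force between the fingers and round_core below 0.2 N and z of round_core in the frame of round_housing above 0.035 m and horizontal distance between round_core and round_housing below 0.03 m) or (contact force between the fingers and square_core below 0.2 N and z of square_core in the frame of square_housing above 0.035 m and horizontal distance between square_core and square_housing below 0.03 m)).
It fails at once if a bezel is dropped: let go 20 mm or more above its seat in its housing ((contact force between the fingers and round_bezel below 0.2 N and z of round_bezel in the frame of round_housing above 0.07 m and horizontal distance between round_bezel and round_housing below 0.03 m) or (contact force between the fingers and square_bezel below 0.2 N and z of square_bezel in the frame of square_housing above 0.07 m and horizontal distance between square_bezel and square_housing below 0.03 m)).
It also fails if it takes over 104 s, if anything falls off the work surface, if the arm or the gripper's body presses on something with over 40 N, if the wrist force passes 120 N, or if a joint passes its speed limit or range.

## Robot

A 6-joint arm with a two-finger parallel gripper is mounted at the origin on the work surface. World frame = base frame: x ahead of the robot, y to its left, z up, the work surface at z = 0. Lengths are in m, angles in rad, forces in N, time in s.
With the tool pointing down it reaches from about 0.35 to 0.725 m from the base axis. Payload 4.3 kg.
Tool frame: the origin (TCP) lies midway between the tips of the shut fingers; the grasp point (between the pads) lies 19 mm behind it (ctrl.pinch_z is the distance from the TCP to the grasp point, in m); z points along the fingers, y is the line along which they close (so a half turn about z gives the same grasp; the last joint's range is limited). The gripper opens to 85 mm and grips with 20 to 120 N. Pads are 22 mm wide; open, the fingers measure 114 mm over their backs; the gripper's body (76 mm by 85 mm) begins 54 mm behind the grasp point. The pads swing forward as they close: fully open they stand 13 mm farther back than shut.
Start: joints at [-1.435, 0.377, 0.081, 1.274, 0, 1.46], TCP at [0.14, -0.558, 0.231] pointing down, gripper open.
Joint ranges: [-2.72, 2.72], [-0.84, 1.66], [-1.02, 1.22], [-1.77, 2.12], [-1.37, 1.28], [-3.14, 3.14]. Speed limits (rad/s): [2.57, 2.57, 3.14, 3.14, 3.14, 3.14].

## Interface

Orientations are given as a rotation vector (axis times angle).
In Python, from cell import ctrl, get_image gives the robot as it stands.
- The arm moves only by the tool step_arm, never from a script. Its arguments are lists of equal length, an entry for each row: "linear": the shift along the tool's x, y, z each as a share of 0.5 m, from -1 to 1, a list of three; "spin": the turn about the tool's z as a share of 360 degrees, from -1 to 1; "hand": the opening, from 0 (shut) to 1 (fully open). In form: {"linear": [[dx, dy, dz], ...], "spin": [spin, ...], "hand": [hand, ...]}. A call has exactly 8 rows; each row shifts and turns the commanded pose from where the row before left it, along the tool's axes as they then stand; what a row does not reach is not made up. A row lasts 1/8 s, in which the tool goes at most 62.5 mm and 10.7 degrees, less where a joint would pass 70% of its speed; a pose out of reach is approached as far as the arm can. A call with a number of a shift or a turn outside -1 to 1 is refused whole. A call with a gripper value outside its range is refused whole. The fingers move at their own pace and stop on an object; the grip force is fixed at half the most. Time passes only in rows, so rows that do not move let the fingers close, or fill a call up. It gives the time, the measured TCP pose, the force, the opening and the grip force at its end, in the units of the state.
- ctrl.get_state(): the state, without advancing time (a new reading comes with each control period).
- get_image(name): name is "scene" or "top"; returns a dict with "image" (480x640x3 uint8, red, green, blue), "intrinsics" (3x3 intrinsics, pixels), "origin" and "rotation" of the camera in the world. Camera axes: x right, y down, z forward; pixel columns grow to the right and rows downward; lengths in m; the calibration is good to about 2 mm. A picture is of the moment at which its call begins. There is no depth.
- ctrl.sign_off(): hands the job in; it is judged then, once.
The state is a dict: "t": time; "joint_pos": joint angles; "joint_vel": joint speeds; "joint_efforts": joint torques, N m; "tool_pos": TCP position; "orientation": TCP orientation; "force": force on the tool from outside, world axes, zero at the start; "wrist_torque": the same for the moment, N m; "width": finger opening in m; "grasp_force": force on a finger pad.
Only numpy, scipy, OpenCV 4.12 (cv2) and the standard library are available. Lean on these libraries where they do the work, as an engineer would, in place of code of your own. Each camera call takes 0.05 s, during which the arm holds its last target. There are 200 camera calls.

## Working session

There is one attempt and no reset: what is moved stays moved. The work goes in short steps, Python scripts to look and compute and a tool call to move; the robot and the scene stay as the last step left them, time stands still between calls to the robot, and variables do not carry over. Pictures are saved under pics/ and viewed, at most 14 in all, crops included, and the job is handed in when it is done.

Besides the shell and the picture viewer there is one more tool, called after "Request:" as a command line: name --pt "numbers of a row" for each row, then --argument value for the rest. step_arm: Moves the arm, as the interface text tells. Its arguments: {"type":"object","properties":{"linear":{"type":"array","items":{"type":"array","items":{"type":"number","minimum":-1,"maximum":1}}},"spin":{"type":"array","items":{"type":"number","minimum":-1,"maximum":1}},"hand":{"type":"array","items":{"type":"number"}}},"required":["linear","spin","hand"]}

```bash
mkdir -p pics
cat > h.py <<'E'
import numpy as np, cv2
from cell import ctrl, get_image
def snap(n,f):
    d=get_image(n); cv2.imwrite('pics/'+f,cv2.cvtColor(d['image'],cv2.COLOR_RGB2BGR)); np.savez('pics/'+f+'.npz',**d); return d
def px(f,u,v,z):
    d=np.load('pics/'+f+'.npz'); r=d['rotation']@np.linalg.solve(d['intrinsics'],[u,v,1]); o=d['origin']
    return (o+r*(z-o[2])/r[2])[:2]
def proj(f,p):
    d=np.load('pics/'+f+'.npz'); q=d['intrinsics']@(d['rotation'].T@(np.array(p)-d['origin'])); return q[:2]/q[2]
E
python3 - <<'E'
from h import *
for n in('scene','top'):
    d=snap(n,n+'0.png'); print(d['origin'],d['rotation'],d['intrinsics'])
s=ctrl.get_state();print(s)
E
```

```text
[ 1.42805439 -0.82594383  0.92032875] [-2.08632103 -0.83507268  0.4197373 ] [[548.39811243   0.         311.32844657]
 [  0.         548.39811243 244.49181533]
 [  0.           0.           1.        ]]
[0.4458073  0.00534978 1.13706757] [-2.13645918  2.16158018 -0.13648757] [[506.25772182   0.         322.12921293]
 [  0.         506.25772182 245.66688497]
 [  0.           0.           1.        ]]
{'t': 0.1, 'joint_pos': array([-1.43531298e+00,  3.78013563e-01,  7.97695055e-02,  1.27438065e+00,
       -7.71738883e-08,  1.46051489e+00]), 'joint_vel': array([ 0.00043945, -0.00317965,  0.00181198,  0.00087997,  0.00155964,
        0.00086911]), 'joint_efforts': array([ 3.84753475e-04, -4.64696252e+01,  2.70580870e+01,  1.20056444e-02,
       -1.44249648e-04, -5.39062640e-06]), 'tool_pos': array([ 0.13983435, -0.5571435 ,  0.23044472]), 'orientation': array([-3.11608889e+00, -3.84851505e-01,  3.62891964e-05]), 'force': array([-0.17046494,  0.09482622,  0.19816804]), 'wrist_torque': array([ 0.00854614,  0.00708585, -0.01631964]), 'grasp_force': 0.0, 'width': 0.08571423226176439}
```

View pics/top0.png

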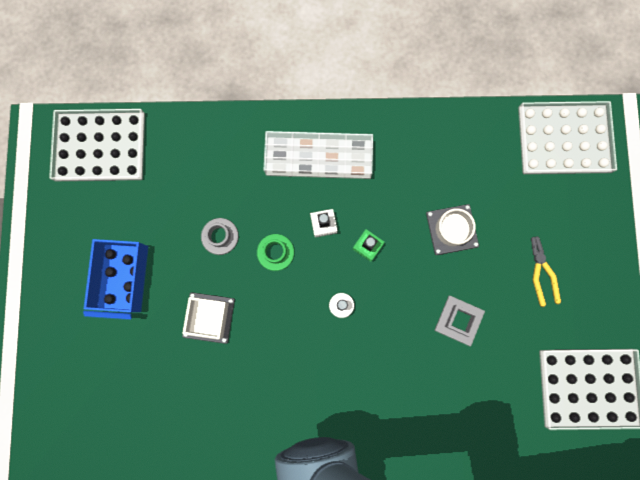

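View pics/scene0.png

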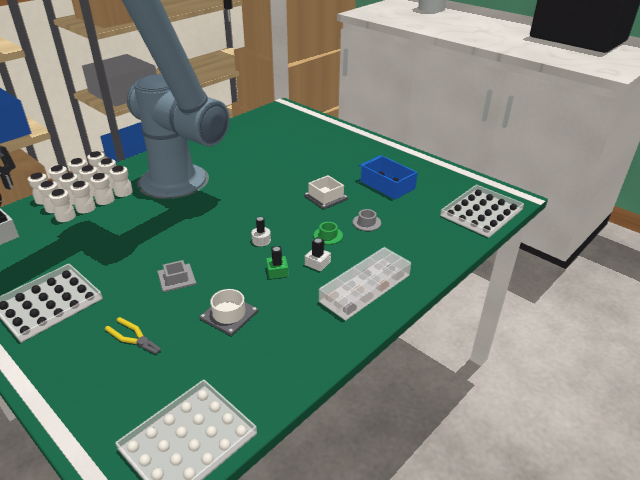

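Top view:
- Round core: the white and black round one at (342,305).
- Square core: white at (323,222). The green one at (369,244) is a decoy.
- Round bezel: grey at (219,236). The green one at (275,252) is a decoy.
- Square bezel: grey at (460,320).
- Round housing at (455,229), square housing at (208,317).

I'll confirm these in enlarged crops.

```bash
sed -i "s/d\['rotation'\]/R(d)/g; s/^def snap/def R(d): return cv2.Rodrigues(np.array(d['rotation']))[0]\ndef snap/" h.py
cat >> h.py <<'E'
def crop(f,out,u0,v0,w,h,k):
    im=cv2.imread('pics/'+f)[v0:v0+h,u0:u0+w]; im=cv2.resize(im,None,fx=k,fy=k,interpolation=cv2.INTER_CUBIC)
    for i in range(0,w,10):
        cv2.line(im,(i*k,0),(i*k,12 if (u0+i)%50 else 25),(0,255,255),1)
        if (u0+i)%50==0: cv2.putText(im,str(u0+i),(i*k+2,24),0,.4,(0,255,255))
    for i in range(0,h,10):
        cv2.line(im,(0,i*k),(12 if (v0+i)%50 else 25,i*k),(0,255,255),1)
        if (v0+i)%50==0: cv2.putText(im,str(v0+i),(2,i*k-2),0,.4,(0,255,255))
    cv2.imwrite('pics/'+out,im)
E
python3 -c "
from h import *
crop('top0.png','c1.png',170,200,160,150,5-1)
crop('top0.png','c2.png',310,200,180,150,4)
"
```

```text
(no output)
```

View pics/c1.png

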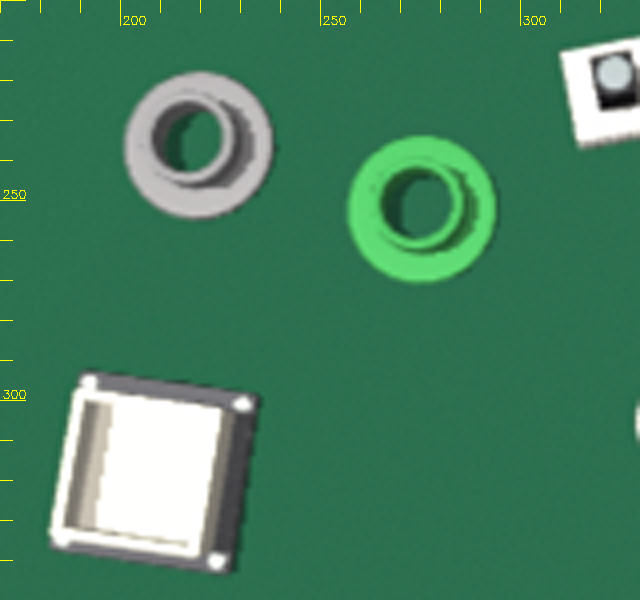

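View pics/c2.png

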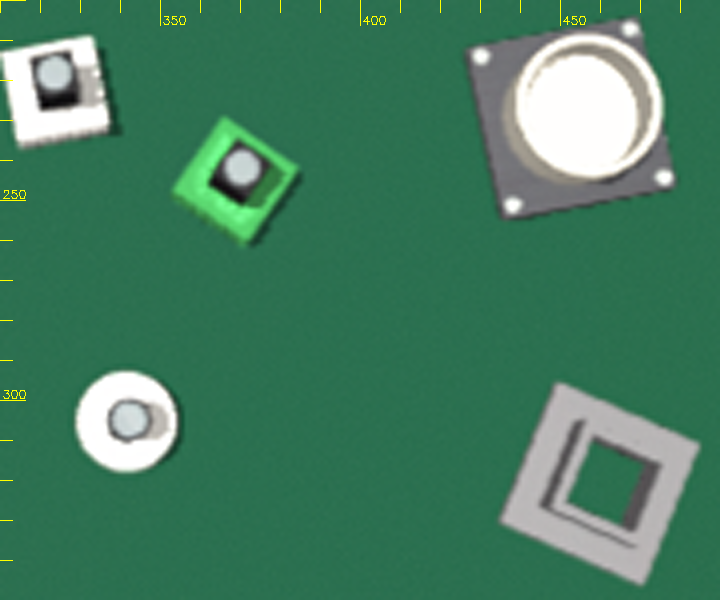

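The crops confirm all six parts, and both green ones are decoys. Next: positions, with a wireframe check in the scene view.

```bash
cat > m.py <<'E'
from h import *
def P(c,x,y,z): return px('top0.png',c+x/4-.375,200+y/4-.375,z)
def sq(c,pts,z):
    w=np.array([P(c,*p,z) for p in pts]); e=w[1]-w[0]+w[2]-w[3]
    a=np.degrees(np.arctan2(e[1],e[0])); side=[np.linalg.norm(w[i]-w[i-1]) for i in range(4)]
    return w.mean(0), (a+45)%90-45, np.round(side,4)
print('rb flange',P(170,198.5,144.5,.006),'collar top?',P(170,194,136,.034))
print('rc sink',P(310,126.5,422,.03),'barrel',P(310,129,420,.075))
print('rh rim',P(310,590,107,.05),'plate',sq(310,[(467,48),(638,19),(676,186),(503,219)],.01))
print('sc',sq(310,[(1,50),(93,36),(110,131),(20,147)],.03),'barrel',P(310,55,73,.075))
print('sb',sq(310,[(557,381),(701,442),(642,586),(499,521)],.006))
print('sh plate',sq(170,[(82,372),(260,396),(233,573),(50,546)],.01))
print('sh rim',sq(170,[(78,387),(238,403),(202,560),(60,533)],.05))
E
python3 m.py
```

```text
rb flange [0.62342796 0.24486461] collar top? [0.62381192 0.24149995]
rc sink [ 0.46392952 -0.02798081] barrel [ 0.46421286 -0.02794458]
rh rim [ 0.63074007 -0.28188915] plate (array([ 0.63168201, -0.28147953]), np.float64(9.590034279618578), array([0.099 , 0.0986, 0.0971, 0.0991]))
sc (array([0.64693033, 0.00818573]), np.float64(8.778055046324127), array([0.0557, 0.0518, 0.0544, 0.0506])) barrel [0.64841845 0.00848416]
sb (array([ 0.42844637, -0.2890787 ]), np.float64(-24.484715369000952), array([0.0841, 0.0852, 0.086 , 0.0848]))
sh plate (array([0.44057124, 0.26448058]), np.float64(-8.549778152533037), array([0.0964, 0.1003, 0.0974, 0.1021]))
sh rim (array([0.44128505, 0.26155181]), np.float64(-8.593864646520416), array([0.0774, 0.0864, 0.0844, 0.0771]))
```

```bash
cat > ov.py <<'E'
from h import *
def ring(c,r,z): t=np.linspace(0,2*np.pi,40); return np.c_[c[0]+r*np.cos(t),c[1]+r*np.sin(t),0*t+z]
def box(c,s,a,z):
    a=np.radians(a); t=a+np.pi/4+np.arange(5)*np.pi/2; return np.c_[c[0]+s/2**.5*np.cos(t),c[1]+s/2**.5*np.sin(t),0*t+z]
rb=(.6236,.2445);rc=(.464,-.028);rh=(.6312,-.2817);sc=(.6475,.0083);sb=(.4284,-.2891);sh=(.441,.2635)
L=[ring(rb,.042,.006),ring(rb,.026,.034),ring(rc,.026,.03),ring(rc,.012,.075),ring(rh,.039,.05),box(rh,.1,9.6,.01),
 box(sc,.05,8.8,.03),box(sc,.024,8.8,.075),box(sb,.084,-24.5,.006),box(sb,.052,-24.5,.034),box(sh,.1,-8.6,.01),box(sh,.078,-8.6,.05)]
def draw(f,out,u0,v0,w,h,k):
    im=cv2.resize(cv2.imread('pics/'+f)[v0:v0+h,u0:u0+w],None,fx=k,fy=k,interpolation=cv2.INTER_CUBIC)
    for l in L:
        q=np.array([(proj(f,p)-[u0,v0]+.5)*k-.5 for p in l]); cv2.polylines(im,[np.int32(q*16).reshape(-1,1,2)],False,(0,0,255),1,cv2.LINE_AA,4)
    cv2.imwrite('pics/'+out,im)
if __name__=='__main__':
    draw('top0.png','o1.png',175,200,320,150,2); draw('scene0.png','o2.png',150,170,250,165,3)
    a=cv2.imread('pics/o2.png'); print(a.shape)
E
python3 ov.py
```

```text
(495, 750, 3)
```

View pics/o2.png

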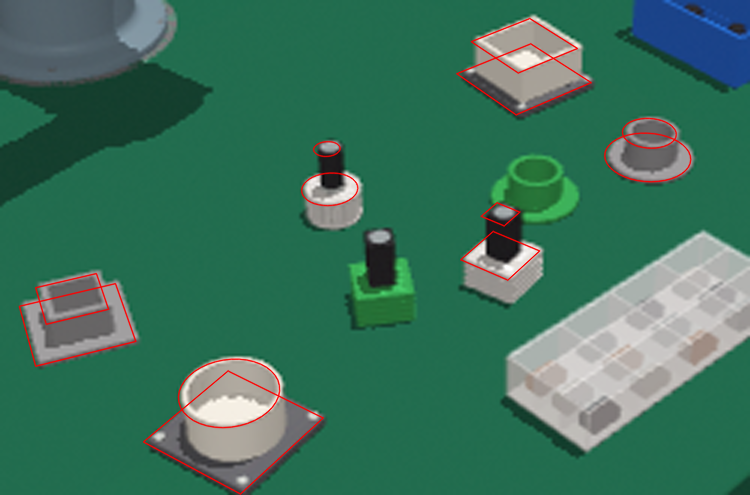

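The wireframes fit in both views, within about 1–2 mm. First I turn the tool to yaw 90°, so tool x = world y and tool y = world x.

Request:
step_arm --pt "0 0 0" --pt "0 0 0" --pt "0 0 0" --pt "0 0 0" --pt "0 0 0" --pt "0 0 0" --pt "0 0 0" --pt "0 0 0" --spin '[-0.0264,-0.0264,-0.0264,-0.0264,-0.0264,-0.0264,-0.0264,-0.0264]' --hand '[1,1,1,1,1,1,1,1]'

```text
t: 1.1
tool_pos: [0.1399, -0.5573, 0.2307]
orientation: [-2.212, -2.229, -0.001]
force: [0.4, -0.7, -0.1]
width: 0.0854
grasp_force: 0.0
```

Request:
step_arm --pt "0.066 0.0405 0" --pt "0.066 0.0405 0" --pt "0.066 0.0405 0" --pt "0.066 0.0405 0" --pt "0.066 0.0405 0" --pt "0.066 0.0405 0" --pt "0.066 0.0405 0" --pt "0.066 0.0405 0" --spin '[0,0,0,0,0,0,0,0]' --hand '[1,1,1,1,1,1,1,1]'

```text
t: 2.1
tool_pos: [0.3017, -0.292, 0.231]
orientation: [-2.219, -2.223, -0.0]
force: [0.3, 0.2, -0.1]
width: 0.0854
grasp_force: 0.0
```

Request:
step_arm --pt "0.066 0.0405 0" --pt "0.066 0.0405 0" --pt "0.066 0.0405 0" --pt "0.066 0.0405 0" --pt "0.066 0.0405 0" --pt "0.066 0.0405 0" --pt "0.066 0.0405 0" --pt "0.066 0.0405 0" --spin '[0,0,0,0,0,0,0,0]' --hand '[1,1,1,1,1,1,1,1]'

```text
t: 3.1
tool_pos: [0.4631, -0.0278, 0.231]
orientation: [-2.219, -2.224, 0.001]
force: [0.5, -0.6, -0.0]
width: 0.0856
grasp_force: 0.0
```

Request:
step_arm --pt "0 0.002 0.06" --pt "0 0 0.06" --pt "0 0 0.06" --pt "0 0 0.06" --pt "0 0 0.06" --pt "0 0 0.04" --pt "0 0 0.03" --pt "0 0 0.01" --spin '[0,0,0,0,0,0,0,0]' --hand '[1,1,1,1,1,1,1,1]'

```text
t: 4.1
tool_pos: [0.4626, -0.0288, 0.0401]
orientation: [-2.218, -2.222, 0.002]
force: [-0.1, 0.8, -0.1]
width: 0.0851
grasp_force: 0.0
```

Request:
step_arm --pt "0 0 0" --pt "0 0 0" --pt "0 0 0" --pt "0 0 0" --pt "0 0 0" --pt "0 0 0" --pt "0 0 0" --pt "0 0 0" --spin '[0,0,0,0,0,0,0,0]' --hand '[0,0,0,0,0,0,0,0]'

```text
t: 5.1
tool_pos: [0.4647, -0.0293, 0.042]
orientation: [2.218, 2.223, 0.001]
force: [-0.8, -0.1, 5.3]
width: 0.0225
grasp_force: 58.9
```

Request:
step_arm --pt "0 0 -0.01" --pt "0 0 -0.03" --pt "0 0 -0.04" --pt "0 0 -0.05" --pt "0 0 -0.05" --pt "0 0 -0.04" --pt "0 0 -0.03" --pt "0 0 -0.01" --spin '[0,0,0,0,0,0,0,0]' --hand '[0,0,0,0,0,0,0,0]'

```text
t: 6.1
tool_pos: [0.464, -0.0291, 0.1719]
orientation: [2.219, 2.223, 0.0]
force: [0.1, -0.1, -1.9]
width: 0.0228
grasp_force: 58.8
```

Request:
step_arm --pt "-0.02 0.013 0" --pt "-0.04 0.026 0" --pt "-0.05 0.033 0" --pt "-0.05 0.033 0" --pt "-0.05 0.033 0" --pt "-0.05 0.033 0" --pt "-0.05 0.033 0" --pt "-0.05 0.033 0" --spin '[0,0,0,0,0,0,0,0]' --hand '[0,0,0,0,0,0,0,0]'

```text
t: 7.1
tool_pos: [0.5832, -0.2115, 0.1699]
orientation: [-2.22, -2.222, 0.001]
force: [-0.2, -0.3, -1.4]
width: 0.0225
grasp_force: 58.9
```

Request:
step_arm --pt "-0.05 0.033 0" --pt "-0.04 0.026 0" --pt "-0.03 0.019 0" --pt "-0.02 0.013 0" --pt "-0.007 0.005 0" --pt "0 0 0" --pt "0 0 0" --pt "0 0 0" --spin '[0,0,0,0,0,0,0,0]' --hand '[0,0,0,0,0,0,0,0]'

```text
t: 8.1
tool_pos: [0.6307, -0.2819, 0.1714]
orientation: [2.219, 2.224, -0.0]
force: [-0.2, 0.1, -2.4]
width: 0.0227
grasp_force: 58.9
```

Run:
```python
from h import *
print(ctrl.get_state()['tool_pos'])
snap('scene','s1.png');snap('top','t1.png')
crop('s1.png','s1c.png',130,150,200,190,3)
```

```text
[ 0.63074235 -0.28188181  0.17144914]
```

View pics/s1c.png

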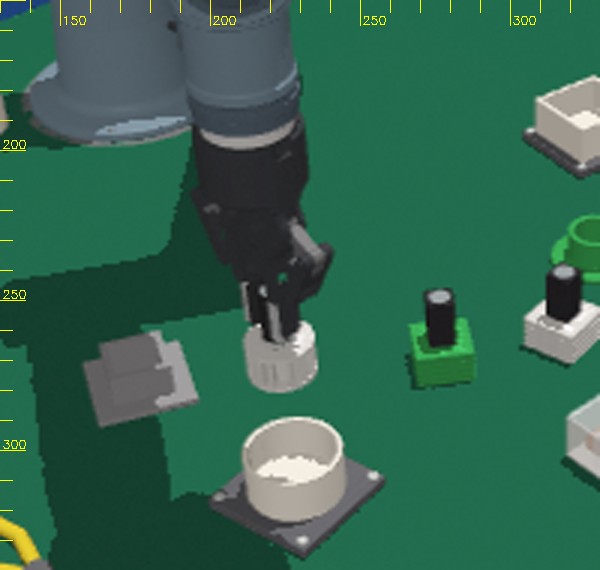

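The core is held upright above the round housing (core at about (223,270), housing rim centre at about (227,301)). Lowering now.

Request:
step_arm --pt "0 0 0.03" --pt "0 0 0.05" --pt "0 0 0.05" --pt "0 0 0.04" --pt "0 0 0.03" --pt "0 0 0.02" --pt "0 0 0.008" --pt "0 0 0" --spin '[0,0,0,0,0,0,0,0]' --hand '[0,0,0,0,0,0,0,0]'

```text
t: 9.2
tool_pos: [0.6313, -0.2825, 0.0579]
orientation: [2.218, 2.223, 0.0]
force: [-0.2, 1.2, -1.5]
width: 0.0224
grasp_force: 59.1
```

Request:
step_arm --pt "0 0 0.001" --pt "0 0 0.001" --pt "0 0 0" --pt "0 0 0" --pt "0 0 0" --pt "0 0 0" --pt "0 0 0" --pt "0 0 0" --spin '[0,0,0,0,0,0,0,0]' --hand '[0,0,0,0,1,1,1,1]'

```text
t: 10.2
tool_pos: [0.6308, -0.2822, 0.0562]
orientation: [-2.219, -2.224, 0.0]
force: [-0.3, -0.1, -0.3]
width: 0.0852
grasp_force: 0.0
```

Request:
step_arm --pt "0 0 0" --pt "0 0 0" --pt "0 0 -0.01" --pt "0 0 -0.03" --pt "0 0 -0.06" --pt "0 0 -0.06" --pt "0 0 -0.06" --pt "0 0 -0.03" --spin '[0,0,0,0,0,0,0,0]' --hand '[1,1,1,1,1,1,1,1]'

```text
t: 11.2
tool_pos: [0.632, -0.2829, 0.1847]
orientation: [2.216, 2.221, 0.002]
force: [-0.5, 1.2, -0.0]
width: 0.0853
grasp_force: 0.0
```

Request:
step_arm --pt "0.04 -0.001 0" --pt "0.065 -0.001 0" --pt "0.07 -0.001 0" --pt "0.07 -0.001 0" --pt "0.07 -0.001 0" --pt "0.07 -0.001 0" --pt "0.07 -0.001 0" --pt "0.07 -0.001 0" --spin '[0,0,0,0,0,0,0,0]' --hand '[1,1,1,1,1,1,1,1]'

```text
t: 12.2
tool_pos: [0.6246, -0.0171, 0.1795]
orientation: [-2.216, -2.223, 0.002]
force: [0.3, -0.2, 0.9]
width: 0.0852
grasp_force: 0.0
```

Request:
step_arm --pt "0.07 -0.001 0" --pt "0.07 -0.001 0" --pt "0.07 -0.001 0" --pt "0.07 -0.001 0" --pt "0.07 -0.001 0" --pt "0.07 -0.001 0" --pt "0.07 -0.001 0" --pt "0.04 -0.001 0" --spin '[0,0,0,0,0,0,0,0]' --hand '[1,1,1,1,1,1,1,1]'

```text
t: 13.2
tool_pos: [0.6198, 0.2475, 0.1796]
orientation: [-2.215, -2.225, 0.004]
force: [-0.0, -0.4, 0.2]
width: 0.0857
grasp_force: 0.0
```

Run:
```python
from h import *
print(ctrl.get_state()['tool_pos'])
snap('top','t2.png'); snap('scene','s2.png')
a=cv2.imread('pics/t2.png')[190:270,410:500]; b=cv2.imread('pics/s2.png')[270:340,190:270]
a=cv2.resize(a,(450,400),interpolation=2); b=cv2.resize(b,(350,400),interpolation=2)
cv2.imwrite('pics/c3.png',np.hstack([a,b]))
```

```text
[0.61982802 0.24749152 0.17964509]
```

View pics/c3.png

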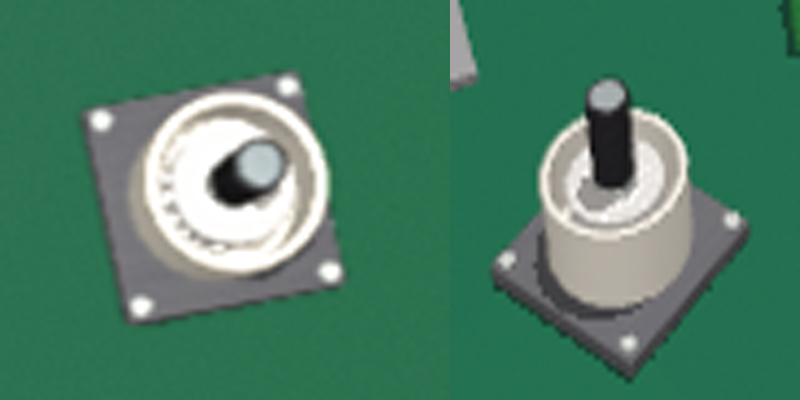

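The core stands upright in the cup: barrel top at about (462,222) in the top view, heat sink near the middle. Now the grey round bezel.

Request:
step_arm --pt "-0.005 0.006 0.05" --pt "0 0 0.06" --pt "0 0 0.06" --pt "0 0 0.06" --pt "0 0 0.03" --pt "0 0 0.01" --pt "0 0 0" --pt "0 0 0" --spin '[0,0,0,0,0,0,0,0]' --hand '[1,1,1,1,1,1,1,1]'

```text
t: 14.3
tool_pos: [0.6259, 0.2429, 0.0477]
orientation: [2.218, 2.223, 0.003]
force: [-0.4, 0.3, 0.3]
width: 0.0858
grasp_force: 0.0
```

```bash
python3 -c "
from h import *
print(px('t2.png',462.3-.4,222.5-.4,.09))"
```

```text
[ 0.63289164 -0.28172902]
```

Request:
step_arm --pt "0.003 -0.004 0.03" --pt "0 0 0.03" --pt "0 0 0.014" --pt "0 0 0.005" --pt "0 0 0" --pt "0 0 0" --pt "0 0 0" --pt "0 0 0" --spin '[0,0,0,0,0,0,0,0]' --hand '[1,1,1,1,1,1,0,0]'

```text
t: 15.3
tool_pos: [0.6231, 0.2443, 0.0072]
orientation: [2.219, 2.223, 0.001]
force: [-5.2, -1.4, 36.2]
width: 0.0514
grasp_force: 37.7
```

Request:
step_arm --pt "0 0 0" --pt "0 0 0" --pt "0 0 0" --pt "0 0 0" --pt "0 0 -0.01" --pt "0 0 -0.03" --pt "0 0 -0.04" --pt "0 0 -0.04" --spin '[0,0,0,0,0,0,0,0]' --hand '[0,0,0,0,0,0,0,0]'

```text
t: 16.3
tool_pos: [0.6228, 0.2442, 0.0679]
orientation: [2.219, 2.224, -0.0]
force: [-0.7, 0.6, -0.8]
width: 0.0506
grasp_force: 62.4
```

Request:
step_arm --pt "0 0 -0.05" --pt "0 0 -0.06" --pt "0 0 -0.06" --pt "-0.02 0 -0.05" --pt "-0.04 0.001 0" --pt "-0.06 0.001 0" --pt "-0.06 0.001 0" --pt "-0.06 0.001 0" --spin '[0,0,0,0,0,0,0,0]' --hand '[0,0,0,0,0,0,0,0]'

```text
t: 17.3
tool_pos: [0.624, 0.1221, 0.1753]
orientation: [-2.219, -2.222, 0.003]
force: [0.2, 0.8, -0.7]
width: 0.0502
grasp_force: 62.4
```

Request:
step_arm --pt "-0.06 0.001 0" --pt "-0.06 0.001 0" --pt "-0.06 0.001 0" --pt "-0.06 0.001 0" --pt "-0.06 0.001 0" --pt "-0.06 0.001 0" --pt "-0.06 0.001 0" --pt "-0.06 0.001 0" --spin '[0,0,0,0,0,0,0,0]' --hand '[0,0,0,0,0,0,0,0]'

```text
t: 18.3
tool_pos: [0.6281, -0.1175, 0.1753]
orientation: [-2.219, -2.221, 0.002]
force: [0.0, -0.9, -0.1]
width: 0.0504
grasp_force: 62.4
```

Request:
step_arm --pt "-0.06 0.001 0" --pt "-0.06 0.001 0" --pt "-0.06 0.001 0" --pt "-0.06 0.001 0" --pt "-0.06 0.001 0" --pt "-0.032 0.001 0" --pt "0 0 0" --pt "0 0 0" --spin '[0,0,0,0,0,0,0,0]' --hand '[0,0,0,0,0,0,0,0]'

```text
t: 19.3
tool_pos: [0.6327, -0.2808, 0.1765]
orientation: [-2.218, -2.224, -0.0]
force: [0.6, 0.2, -1.3]
width: 0.0506
grasp_force: 62.4
```

Request:
step_arm --pt "-0.002 -0.002 0.03" --pt "0 0 0.05" --pt "0 0 0.05" --pt "0 0 0.04" --pt "0 0 0.03" --pt "0 0 0.02" --pt "0 0 0.012" --pt "0 0 0" --spin '[0,0,0,0,0,0,0,0]' --hand '[0,0,0,0,0,0,0,0]'

```text
t: 20.3
tool_pos: [0.6319, -0.2827, 0.0607]
orientation: [-2.219, -2.224, 0.0]
force: [0.5, 0.5, -0.5]
width: 0.0505
grasp_force: 62.4
```

Run:
```python
from h import *
print(ctrl.get_state()['tool_pos'],ctrl.get_state()['force'])
snap('scene','s3.png')
b=cv2.imread('pics/s3.png')[240:340,170:290]
cv2.imwrite('pics/c4.png',cv2.resize(b,(720,600),interpolation=2))
```

```text
[ 0.63187727 -0.28273024  0.06071667] [ 0.49115042  0.47186753 -0.52679583]
```

View pics/c4.png

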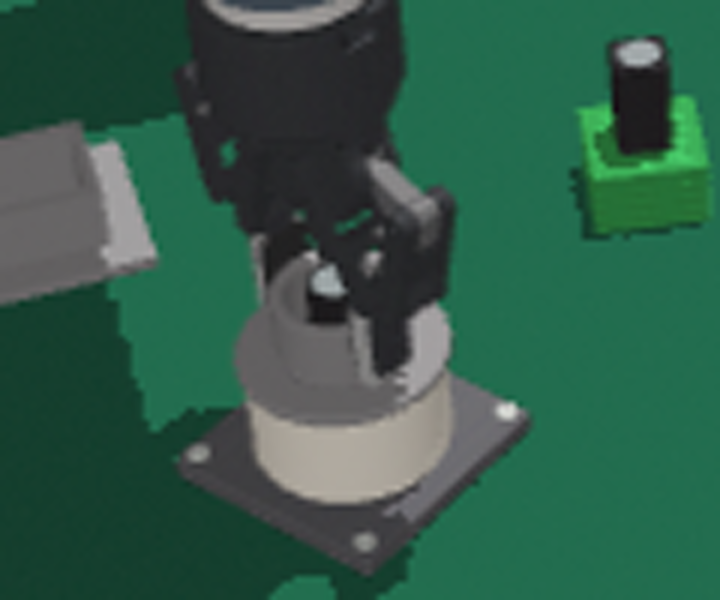

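The bezel sits just over the rim, with the barrel through its bore. I'll ease it down until it touches.

Request:
step_arm --pt "0 0 0.002" --pt "0 0 0.002" --pt "0 0 0.002" --pt "0 0 0" --pt "0 0 0" --pt "0 0 0" --pt "0 0 0" --pt "0 0 0" --spin '[0,0,0,0,0,0,0,0]' --hand '[0,0,0,0,0,0,0,0]'

```text
t: 21.35
tool_pos: [0.6318, -0.2828, 0.0578]
orientation: [2.219, 2.224, -0.0]
force: [-0.4, -0.3, -0.9]
width: 0.0509
grasp_force: 62.5
```

Request:
step_arm --pt "0 0 0.002" --pt "0 0 0.002" --pt "0 0 0" --pt "0 0 0" --pt "0 0 0" --pt "0 0 0" --pt "0 0 0" --pt "0 0 0" --spin '[0,0,0,0,0,0,0,0]' --hand '[0,0,0,0,0,0,0,0]'

```text
t: 22.35
tool_pos: [0.6319, -0.2828, 0.0577]
orientation: [2.218, 2.223, 0.0]
force: [-3.1, 2.1, 8.7]
width: 0.0511
grasp_force: 63.3
```

Contact at 9 N. Releasing.

Request:
step_arm --pt "0 0 0" --pt "0 0 0" --pt "0 0 0" --pt "0 0 0" --pt "0 0 -0.01" --pt "0 0 -0.03" --pt "0 0 -0.06" --pt "0 0 -0.06" --spin '[0,0,0,0,0,0,0,0]' --hand '[1,1,1,1,1,1,1,1]'

```text
t: 23.35
tool_pos: [0.6321, -0.2829, 0.1378]
orientation: [2.219, 2.223, 0.0]
force: [0.1, 0.5, 0.1]
width: 0.0852
grasp_force: 0.0
```

Request:
step_arm --pt "0 0 -0.05" --pt "0.03 0.003 -0.04" --pt "0.06 0.003 0" --pt "0.07 0.004 0" --pt "0.07 0.004 0" --pt "0.07 0.004 0" --pt "0.07 0.004 0" --pt "0.07 0.004 0" --spin '[0,0,0,0,0,0,0,0]' --hand '[1,1,1,1,1,1,1,1]'

```text
t: 24.35
tool_pos: [0.6448, -0.0617, 0.1824]
orientation: [2.218, 2.222, 0.002]
force: [0.9, -0.1, 0.4]
width: 0.0852
grasp_force: 0.0
```

Request:
step_arm --pt "0.07 0.004 0" --pt "0.05 0.001 0" --pt "0.022 0 0" --pt "0 0 0" --pt "0 0 0" --pt "0 0 0" --pt "0 0 0" --pt "0 0 0" --spin '[0,0,0,0,-0.0122,-0.0122,0,0]' --hand '[1,1,1,1,1,1,1,1]'

```text
t: 25.35
tool_pos: [0.6469, 0.0074, 0.1809]
orientation: [2.045, 2.385, -0.0]
force: [0.6, -1.0, 0.7]
width: 0.0848
grasp_force: 0.0
```

Run:
```python
from h import *
s=ctrl.get_state(); r=cv2.Rodrigues(s['orientation'])[0]
print(s['tool_pos'],np.degrees(np.arctan2(r[1,0],r[0,0])))
snap('top','t4.png')
a=cv2.imread('pics/t4.png')[190:270,410:500]; b=cv2.imread('pics/t4.png')[190:270,290:380]
a=cv2.resize(a,(400,356),interpolation=2); b=cv2.resize(b,(400,356),interpolation=2)
cv2.imwrite('pics/c5.png',np.hstack([a,b]))
t=r.T@(np.array([.6475,.0083,.041])-s['tool_pos']); print('linear',t/.5)
```

```text
[0.64685072 0.00740242 0.1808871 ] 98.77723711846174
linear [0.00166769 0.00153803 0.27977377]
```

View pics/c5.png

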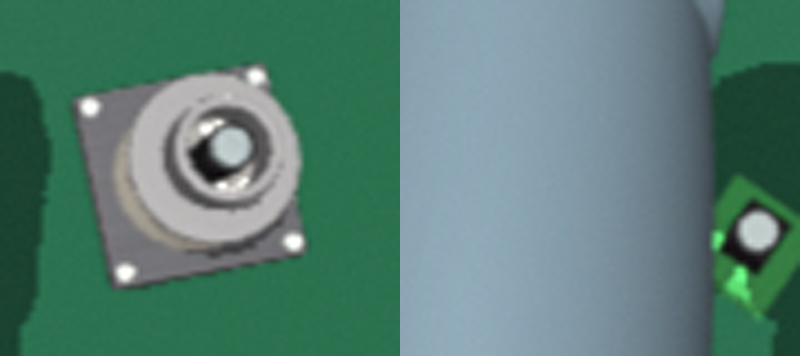

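The round bezel lies flat on the rim, with its barrel centred in the bore. The arm hides the square core here, but its pose is already measured. Next I grasp it.

Request:
step_arm --pt "0.002 0.002 0.04" --pt "0 0 0.06" --pt "0 0 0.06" --pt "0 0 0.06" --pt "0 0 0.04" --pt "0 0 0.015" --pt "0 0 0.005" --pt "0 0 0" --spin '[0,0,0,0,0,0,0,0]' --hand '[1,1,1,1,1,1,1,1]'

```text
t: 26.4
tool_pos: [0.6484, 0.0093, 0.0417]
orientation: [2.042, 2.386, 0.001]
force: [-0.1, -0.1, 0.1]
width: 0.0854
grasp_force: 0.0
```

Request:
step_arm --pt "0 0 0" --pt "0 0 0" --pt "0 0 0" --pt "0 0 0" --pt "0 0 0" --pt "0 0 0" --pt "0 0 0" --pt "0 0 0" --spin '[0,0,0,0,0,0,0,0]' --hand '[0,0,0,0,0,0,0,0]'

```text
t: 27.4
tool_pos: [0.6479, 0.0094, 0.0411]
orientation: [2.042, 2.387, 0.001]
force: [-0.2, 0.5, 3.2]
width: 0.0231
grasp_force: 59.7
```

Request:
step_arm --pt "0 0 -0.01" --pt "0 0 -0.03" --pt "0 0 -0.05" --pt "0 0 -0.05" --pt "0 0 -0.05" --pt "0 0 -0.05" --pt "0 0 -0.03" --pt "0 0 0" --spin '[0,0,0,0,0,0,0.024,0.0243]' --hand '[0,0,0,0,0,0,0,0]'

```text
t: 28.4
tool_pos: [0.6487, 0.0092, 0.1784]
orientation: [2.383, 2.043, 0.004]
force: [0.4, 1.1, -3.0]
width: 0.0234
grasp_force: 59.1
```

```bash
cat > go.py <<'E'
from h import *; import sys
s=ctrl.get_state(); r=cv2.Rodrigues(s['orientation'])[0]
print(s['tool_pos'],np.degrees(np.arctan2(r[1,0],r[0,0])),s['force'],s['width'])
print('linear',r.T@(np.array(eval(sys.argv[1]))-s['tool_pos'])/.5)
E
python3 go.py .441,.2635,.17
```

```text
[0.64869001 0.00922423 0.17840479] 81.22014429405388 [ 0.36291674  1.05946835 -3.02184468] 0.023355480683249667
linear [ 0.43918919 -0.48819485  0.01504789]
```

Request:
step_arm --pt "0.02 -0.022 0" --pt "0.035 -0.039 0" --pt "0.04 -0.0445 0" --pt "0.04 -0.0445 0" --pt "0.04 -0.0445 0" --pt "0.04 -0.0445 0" --pt "0.04 -0.0445 0" --pt "0.04 -0.0445 0" --spin '[0,0,0,0,0,0,0,0]' --hand '[0,0,0,0,0,0,0,0]'

```text
t: 29.4
tool_pos: [0.5051, 0.1806, 0.1757]
orientation: [-2.376, -2.055, 0.001]
force: [0.6, -0.3, -2.6]
width: 0.0237
grasp_force: 59.1
```

Request:
step_arm --pt "0.04 -0.0445 0" --pt "0.04 -0.0445 0" --pt "0.035 -0.039 0" --pt "0.02 -0.022 0" --pt "0.009 -0.01 0" --pt "0 0 0" --pt "0 0 0" --pt "0 0 0" --spin '[0,0,0,0,0,0,0,0]' --hand '[0,0,0,0,0,0,0,0]'

```text
t: 30.4
tool_pos: [0.4392, 0.262, 0.1757]
orientation: [2.38, 2.05, -0.0]
force: [-0.2, 1.3, -2.1]
width: 0.0233
grasp_force: 59.2
```

```bash
python3 go.py .441,.2635,.058
```

```text
[0.43920467 0.2620387  0.17569729] 81.45951208733017 [-0.15674478  1.31492595 -2.10159149] 0.0232556736523
linear [0.0034725  0.00308195 0.23539432]
```

Request:
step_arm --pt "0.004 0.003 0.03" --pt "0 0 0.05" --pt "0 0 0.05" --pt "0 0 0.04" --pt "0 0 0.035" --pt "0 0 0.02" --pt "0 0 0.008" --pt "0 0 0" --spin '[0,0,0,0,0,0,0,0]' --hand '[0,0,0,0,0,0,0,0]'

```text
t: 31.4
tool_pos: [0.4406, 0.2643, 0.0593]
orientation: [2.38, 2.051, 0.0]
force: [0.8, 0.4, -2.7]
width: 0.0234
grasp_force: 59.1
```

Request:
step_arm --pt "0 0 0.001" --pt "0 0 0.001" --pt "0 0 0" --pt "0 0 0" --pt "0 0 0" --pt "0 0 0" --pt "0 0 0" --pt "0 0 0" --spin '[0,0,0,0,0,0,0,0]' --hand '[0,0,0,0,0,0,0,0]'

```text
t: 32.4
tool_pos: [0.4405, 0.2643, 0.0583]
orientation: [2.38, 2.051, -0.0]
force: [-0.0, 1.1, -2.0]
width: 0.0232
grasp_force: 59.1
```

Request:
step_arm --pt "0 0 0.002" --pt "0 0 0.002" --pt "0 0 0" --pt "0 0 0" --pt "0 0 0" --pt "0 0 0" --pt "0 0 0" --pt "0 0 0" --spin '[0,0,0,0,0,0,0,0]' --hand '[0,0,0,0,0,0,0,0]'

```text
t: 33.4
tool_pos: [0.4405, 0.2643, 0.0563]
orientation: [2.38, 2.051, -0.0]
force: [-0.4, -0.0, -2.5]
width: 0.0231
grasp_force: 59.2
```

Request:
step_arm --pt "0 0 0.001" --pt "0 0 0.001" --pt "0 0 0" --pt "0 0 0" --pt "0 0 0" --pt "0 0 0" --pt "0 0 0" --pt "0 0 0" --spin '[0,0,0,0,0,0,0,0]' --hand '[0,0,0,0,0,0,0,0]'

```text
t: 34.4
tool_pos: [0.4406, 0.2643, 0.056]
orientation: [2.38, 2.051, 0.001]
force: [-2.6, -0.9, 5.5]
width: 0.0232
grasp_force: 60.2
```

Contact. Release and rise, then head for the square bezel.

Request:
step_arm --pt "0 0 0" --pt "0 0 0" --pt "0 0 0" --pt "0 0 0" --pt "0 0 0" --pt "0 0 -0.02" --pt "0 0 -0.05" --pt "0 0 -0.06" --spin '[0,0,0,0,0,0,0,0]' --hand '[1,1,1,1,1,1,1,1]'

```text
t: 35.4
tool_pos: [0.4401, 0.2641, 0.1212]
orientation: [-2.38, -2.051, 0.001]
force: [0.9, -0.7, 0.0]
width: 0.085
grasp_force: 0.0
```

Request:
step_arm --pt "0 0 -0.06" --pt "0 0 -0.05" --pt "0 0 0" --pt "0 0 0" --pt "0 0 0" --pt "0 0 0" --pt "0 0 0" --pt "0 0 0" --spin '[0,0,0,0.022,0.022,0,0,0]' --hand '[1,1,1,1,1,1,1,1]'

```text
t: 36.4
tool_pos: [0.4403, 0.2642, 0.175]
orientation: [-2.639, -1.705, 0.001]
force: [0.3, 1.0, 1.1]
width: 0.0857
grasp_force: 0.0
```

```bash
python3 go.py .4284,-.2891,.17
```

```text
[0.44033498 0.26421209 0.17499692] 65.73178956814411 [0.33048273 1.03085402 1.09764162] 0.0856508865634157
linear [-1.01864012  0.43307422  0.01028453]
```

Request:
step_arm --pt "-0.04 0.017 0" --pt "-0.06 0.0255 0" --pt "-0.07 0.0298 0" --pt "-0.07 0.0298 0" --pt "-0.07 0.0298 0" --pt "-0.07 0.0298 0" --pt "-0.07 0.0298 0" --pt "-0.07 0.0298 0" --spin '[0,0,0,0,0,0,0,0]' --hand '[1,1,1,1,1,1,1,1]'

```text
t: 37.4
tool_pos: [0.4342, -0.0195, 0.1754]
orientation: [2.639, 1.704, 0.001]
force: [0.4, -0.8, 0.0]
width: 0.0852
grasp_force: 0.0
```

Request:
step_arm --pt "-0.07 0.0298 0" --pt "-0.07 0.0298 0" --pt "-0.07 0.0298 0" --pt "-0.07 0.0298 0" --pt "-0.07 0.0298 0" --pt "-0.07 0.0298 0" --pt "-0.05 0.021 0" --pt "-0.028 0.012 0" --spin '[0,0,0,0,0,0,0,0]' --hand '[1,1,1,1,1,1,1,1]'

```text
t: 38.4
tool_pos: [0.428, -0.29, 0.1752]
orientation: [2.64, 1.702, 0.0]
force: [0.3, 0.1, 0.1]
width: 0.0853
grasp_force: 0.0
```

Request:
step_arm --pt "0 0 0.04" --pt "0 0 0.06" --pt "0 0 0.06" --pt "0 0 0.05" --pt "0 0 0.02" --pt "0 0 0" --pt "0 0 0" --pt "0 0 0" --spin '[0,0,0,0,0,0,0,0]' --hand '[1,1,1,1,1,1,1,1]'

```text
t: 39.4
tool_pos: [0.4289, -0.2894, 0.0614]
orientation: [2.638, 1.702, 0.001]
force: [-0.5, 0.2, 0.0]
width: 0.0856
grasp_force: 0.0
```

```bash
python3 go.py .4284,-.2891,.011
python3 - <<'E'
from h import *
snap('top','t5.png')
a=cv2.imread('pics/t5.png')[270:360,160:260]; b=cv2.imread('pics/t5.png')[270:360,410:510]
cv2.imwrite('pics/c6.png',np.hstack([cv2.resize(i,(400,360),interpolation=2) for i in(a,b)]))
E
```

```text
[ 0.428894   -0.28937277  0.06139513] 65.67756381616022 [-0.48512085  0.2143918   0.01051027] 0.08564000035443484
linear [ 0.00015714 -0.00134034  0.10078755]
```

View pics/c6.png

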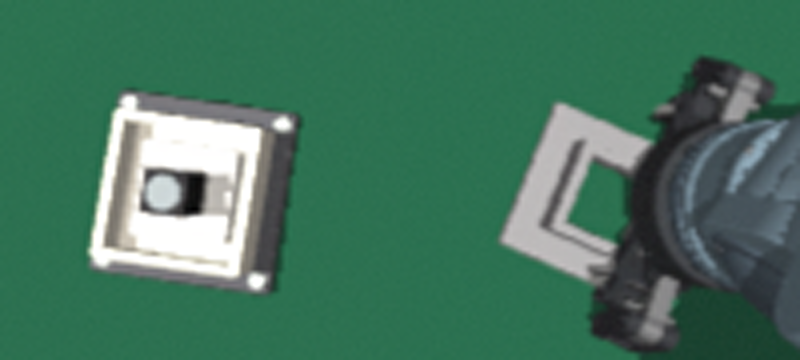

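The square core is seated and lined up in its box, and the gripper is above the square bezel. Next: descend and grip.

Request:
step_arm --pt "0 -0.001 0.03" --pt "0 0 0.04" --pt "0 0 0.02" --pt "0 0 0.01" --pt "0 0 0" --pt "0 0 0" --pt "0 0 0" --pt "0 0 0" --spin '[0,0,0,0,0,0,0,0]' --hand '[1,1,1,1,1,1,0,0]'

```text
t: 40.45
tool_pos: [0.4278, -0.2887, 0.0107]
orientation: [2.639, 1.703, 0.0]
force: [-1.2, 0.9, 14.1]
width: 0.052
grasp_force: 10.8
```

Request:
step_arm --pt "0 0 0" --pt "0 0 0" --pt "0 0 0" --pt "0 0 0" --pt "0 0 -0.01" --pt "0 0 -0.03" --pt "0 0 -0.04" --pt "0 0 -0.04" --spin '[0,0,0,0,0,0,0,0]' --hand '[0,0,0,0,0,0,0,0]'

```text
t: 41.45
tool_pos: [0.4276, -0.2885, 0.0715]
orientation: [2.64, 1.703, -0.0]
force: [0.3, 0.4, -0.5]
width: 0.0508
grasp_force: 63.1
```

Request:
step_arm --pt "0 0 -0.05" --pt "0 0 -0.06" --pt "0 0 -0.06" --pt "0 0 -0.04" --pt "0 0 0" --pt "0 0 0" --pt "0 0 0" --pt "0 0 0" --spin '[0,0,0,0,0,-0.022,-0.0217,0]' --hand '[0,0,0,0,0,0,0,0]'

```text
t: 42.45
tool_pos: [0.427, -0.288, 0.1744]
orientation: [-2.382, -2.046, 0.0]
force: [-0.6, 0.8, -1.0]
width: 0.0507
grasp_force: 63.1
```

```bash
python3 go.py .441,.263,.17
```

```text
[ 0.42702135 -0.28797317  0.17437025] 81.31200934282388 [-0.55561806  0.80681876 -0.95493946] 0.05068860582798998
linear [ 1.0935164  -0.1388012   0.00999379]
```

Request:
step_arm --pt "0.03 -0.0038 0" --pt "0.05 -0.0063 0" --pt "0.06 -0.0076 0" --pt "0.06 -0.0076 0" --pt "0.06 -0.0076 0" --pt "0.06 -0.0076 0" --pt "0.06 -0.0076 0" --pt "0.06 -0.0076 0" --spin '[0,0,0,0,0,0,0,0]' --hand '[0,0,0,0,0,0,0,0]'

```text
t: 43.45
tool_pos: [0.4323, -0.0649, 0.1751]
orientation: [-2.382, -2.047, 0.0]
force: [0.4, 0.2, 0.0]
width: 0.0507
grasp_force: 63.1
```

Request:
step_arm --pt "0.06 -0.0076 0" --pt "0.06 -0.0076 0" --pt "0.06 -0.0076 0" --pt "0.06 -0.0076 0" --pt "0.06 -0.0076 0" --pt "0.06 -0.0076 0" --pt "0.06 -0.0076 0" --pt "0.06 -0.0076 0" --spin '[0,0,0,0,0,0,0,0]' --hand '[0,0,0,0,0,0,0,0]'

```text
t: 44.45
tool_pos: [0.4377, 0.1765, 0.1751]
orientation: [-2.382, -2.047, 0.001]
force: [0.1, -0.1, -0.2]
width: 0.0505
grasp_force: 63.1
```

Request:
step_arm --pt "0.06 -0.0076 0" --pt "0.05 -0.0063 0" --pt "0.04 -0.0051 0" --pt "0.023 -0.003 0" --pt "0 0 0" --pt "0 0 0" --pt "0 0 0" --pt "0 0 0" --spin '[0,0,0,0,0,0,0,0]' --hand '[0,0,0,0,0,0,0,0]'

```text
t: 45.45
tool_pos: [0.441, 0.2617, 0.1753]
orientation: [2.382, 2.047, -0.0]
force: [0.3, -0.6, -0.3]
width: 0.0511
grasp_force: 63.1
```

```bash
python3 go.py .441,.263,.063
```

```text
[0.44095735 0.26168251 0.17530659] 81.35098487589825 [ 0.25856912 -0.60508964 -0.29679702] 0.051057574234431954
linear [ 0.00265846 -0.00033037  0.22461267]
```

Request:
step_arm --pt "0.003 0 0.03" --pt "0 0 0.05" --pt "0 0 0.05" --pt "0 0 0.04" --pt "0 0 0.03" --pt "0 0 0.02" --pt "0 0 0.003" --pt "0 0 0" --spin '[0,0,0,0,0,0,0,0]' --hand '[0,0,0,0,0,0,0,0]'

```text
t: 46.45
tool_pos: [0.4415, 0.2639, 0.0642]
orientation: [2.381, 2.049, 0.001]
force: [0.7, 0.4, -0.3]
width: 0.0508
grasp_force: 63.1
```

Request:
step_arm --pt "0 0 0.002" --pt "0 0 0.002" --pt "0 0 0.002" --pt "0 0 0" --pt "0 0 0" --pt "0 0 0" --pt "0 0 0" --pt "0 0 0" --spin '[0,0,0,0,0,0,0,0]' --hand '[0,0,0,0,0,0,0,0]'

```text
t: 47.45
tool_pos: [0.4413, 0.2637, 0.061]
orientation: [2.382, 2.049, 0.001]
force: [-1.7, -0.5, 3.4]
width: 0.0508
grasp_force: 63.6
```

Touching the rim. Release and rise.

Request:
step_arm --pt "0 0 0.001" --pt "0 0 0" --pt "0 0 0" --pt "0 0 0" --pt "0 0 0" --pt "0 0 0" --pt "0 0 -0.02" --pt "0 0 -0.04" --spin '[0,0,0,0,0,0,0,0]' --hand '[0,1,1,1,1,1,1,1]'

```text
t: 48.45
tool_pos: [0.4404, 0.2633, 0.0904]
orientation: [-2.381, -2.048, 0.003]
force: [0.5, -0.2, -0.2]
width: 0.0853
grasp_force: 0.0
```

Request:
step_arm --pt "0 0 -0.06" --pt "0 0 -0.06" --pt "0 0 -0.04" --pt "-0.05 0 0" --pt "-0.06 0 0" --pt "-0.06 0 0" --pt "-0.06 0 0" --pt "-0.06 0 0" --spin '[0,0,0,0,0,0,0,0]' --hand '[1,1,1,1,1,1,1,1]'

```text
t: 49.45
tool_pos: [0.4194, 0.1194, 0.1711]
orientation: [2.381, 2.048, 0.001]
force: [0.1, -0.1, -0.3]
width: 0.0853
grasp_force: 0.0
```

Request:
step_arm --pt "-0.06 0 0" --pt "-0.05 0 0" --pt "-0.03 0 0" --pt "0 0 0" --pt "0 0 0" --pt "0 0 0" --pt "0 0 0" --pt "0 0 0" --spin '[0,0,0,0,0,0,0,0]' --hand '[1,1,1,1,1,1,1,1]'

```text
t: 50.45
tool_pos: [0.409, 0.0514, 0.1702]
orientation: [-2.381, -2.049, 0.0]
force: [0.6, 1.5, 0.1]
width: 0.0853
grasp_force: 0.0
```

Run:
```python
from h import *
s=ctrl.get_state(); print(s['t'],s['tool_pos'],s['force'])
snap('top','t6.png'); snap('scene','s6.png')
t=cv2.imread('pics/t6.png'); a=t[270:360,160:260]; b=t[190:280,410:510]
c=cv2.imread('pics/s6.png')[160:250,290:390]
cv2.imwrite('pics/c7.png',np.hstack([cv2.resize(i,(266,240),interpolation=2) for i in(a,b,c)]))
```

```text
50.45 [0.40895728 0.05137972 0.17020898] [0.55055886 1.52830929 0.07264764]
```

View pics/c7.png

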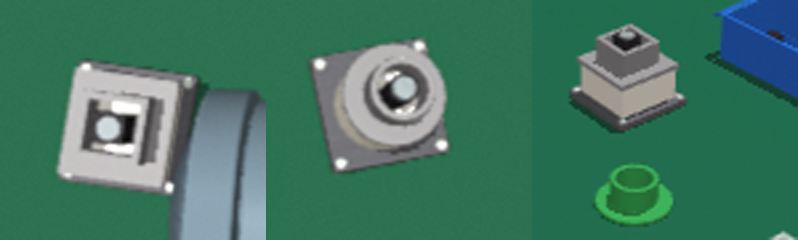

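Both heads are together: the square bezel is flat and lined up, the round one is unchanged, and the arm is clear.

```bash
python3 -c "
from cell import ctrl
print(ctrl.sign_off())"
```

```text
the job is handed in; nothing more can be done
None
```

Both camera heads are assembled, the round one first and then the square one, and the job was handed in at about 50 s of the 104 s; the sign-off gave no verdict, but the last pictures show all four parts seated and centred.

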